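# Unload the weld-nut fixture

## Task

The nut strap in the slide fixture has just been tacked and is still hot, so do not touch it. Push the clamp's red grip right over to its stop with a fingertip, so that the hold-down arm stands up, then hook a fingertip behind the nest's yellow pull lip and draw the nest all the way out to its end stop, with the strap still seated in it. Lift nothing, and leave the loose things round the fixture where they are.

Things in the scene. Friction and masses are not known exactly. Their poses are not given: they have to be found in the camera images.
- toggle_fixture: Slide fixture, fixed to the bench: brown plate 100 x 170 x 10 mm with a toggle clamp and two riser blocks 28 mm high. Origin: centre of the plate's underside, on the bench. Its -x (roughly towards the robot) is the way the nest draws out; z up. A runway 82 mm wide carries on from the plate to x -200 mm, centred on y +33.5 mm; small stop blocks at x -141 mm stand 23 mm high above the bench, 53 mm apart.
- toggle_fixture_arm (a joint): Clamp angle in rad: 0 clamped (arm level, pad on the strap), 1.48 fully open. Pivot: line along the fixture's x through y -40, z 42 mm. Arm (78 mm) and red grip are one rigid piece. To open, push the grip towards the fixture's -y; it swings over and down till it lies level, while the arm rises to stand 125 mm high. Stiff hinge, about 0.25 N m, stays where left.
- clamp_grip (a point): Point inside the red grip of the clamp, on its middle line, 99 mm from the pivot. Clamped, the grip stands up beside the strap leaning 7 deg towards fixture -y: 18 mm thick, from 88 to 162 mm above the bench. Clamped, this point is at fixture x 0, y -54, z 140 mm; it moves with the grip. Push on the grip's +y face, the one towards the strap.
- nest (a joint): How far the nest is drawn out, in m: 0 fully in under the clamp, 0.085 at its end stop. It slides along the fixture's -x with about 3 N of drag and stays where left.
- nest_lip (a point): Upturned yellow pull lip at the nest's outer end: this point is at the middle of its width on its inner (fixture +x) face, 45 mm above the bench; its rolled top edge ends at 48 mm. Lip 44 mm wide (along fixture y), 4 mm thick, 29 mm high over the flat nest plate, whose top is 16 mm above the bench. Behind the lip (fixture +x) the plate is bare for 56 mm up to the pocket's end wall.
- nest_pocket (a point): Centre of the floor of the nest's pocket, 16 mm above the bench; moves with the nest. With the nest fully in, the lip's inner face is 108 mm from it towards fixture -x. The pocket is 93 mm long along fixture x and has walls 4.5 mm high.
- nut_strap: Hot finished part, loose in the pocket: rusty flat bar 30 x 90 x 6 mm with a bright hex nut 10 mm high tacked on near each end (nut tops 32 mm above the bench). Origin: centre of the bar's underside; its own y runs along the bar, in line with the slide. Not to be touched.
- tip_box: Bystander: orange and black plastic box, 44 x 64 x 26 mm. Origin: centre of its underside.
- mig_pliers: Bystander: pliers with red handles, 177 mm long, lying flat. Origin: centre of its underside.
- caliper: Bystander: steel caliper, 190 mm long, lying flat. Origin: centre of its underside.
- weld_magnet: Bystander: red arrow-shaped welding magnet, 74 x 103 x 16 mm, lying flat. Origin: centre of its underside.
- box_tube: Bystander: rusty square tube offcut, 30 x 60 x 30 mm. Origin: centre of its underside.
- flat_bar_0: Bystander: loose dark flat bar, 30 x 100 x 6 mm, lying flat on the bench. Origin: centre of its underside.

How it is judged:
By the outcome, as a careful person would: the job done as asked, in the order asked, and still so for the second after the job is handed in, with the robot touching nothing.
It also fails if it takes over 48 s, if anything falls off the work surface, if the arm or the gripper's body presses on something with over 40 N, if the wrist force passes 120 N, or if a joint passes its speed limit or range.

## Robot

A 6-joint arm with a two-finger parallel gripper is mounted at the origin on a cart in front of the work surface, level with it; the furniture and walls round the work are solid. World frame = base frame: x ahead of the robot, y to its left, z up, the work surface at z = 0. Lengths are in mm, angles in rad, forces in N, time in s.
With the tool pointing down it reaches from about 350 to 975 mm from the base axis. Payload 7.1 kg.
Tool frame: the origin (TCP) lies midway between the tips of the shut fingers; the grasp point (between the pads) lies 19 mm behind it (ctrl.hold_point_z is the distance from the TCP to the grasp point, in mm); z points along the fingers, y is the direction in which the jaws open and shut (so a half turn about z gives the same grasp; the last joint's range is limited). The gripper opens to 88 mm and grips with 3 to 60 N. Pads are 20 mm wide; open, the fingers measure 115 mm over their backs; the gripper's body (75 mm by 178 mm) begins 61 mm behind the grasp point.
Start: joints at [-1.303, 0.423, 1.63, -0, 1.089, -0.019], TCP at [176.821, -599.449, 222.675] pointing down, gripper open.
Joint ranges: [-3, 3], [-0.9, 2.11], [0.09, 2.58], [-1.31, 4.45], [0.11, 2.69], [-2.54, 2.54]. Speed limits (rad/s): [2.39, 2.39, 3.01, 3.14, 3.14, 3.14].

## Interface

Orientations are given as a rotation vector (axis times angle).
In Python, from workcell import ctrl, eyes gives the robot as it stands.
- The arm moves only by the tool move_arm, never from a script. Its argument "deltas" is a list of rows, each a list of 6 numbers: the shift along the tool's x, y, z in mm, then the turn, a rotation vector about the tool's x, y, z in rad. A call has 1 to 5 rows; each row shifts and turns the pose as measured when the row begins, along the tool's axes as they then stand; what a row does not reach is not made up. A row lasts 1/12 s, in which the tool goes at most 41.7 mm and 7.16 degrees, less where a joint would pass 70% of its speed; a pose out of reach is approached as far as the arm can. A call is refused whole if a number of a shift passes 41.7 or a number of a turn 0.125, either way. A call with a gripper value outside its range is refused whole. "hand" is the closure, from -1 (fully open) to 1 (shut), set as the call begins (left out, the last holds). The fingers move at their own pace and stop on an object; the grip force is fixed at half the most. Time passes only in rows, so rows that do not move let the fingers close. It gives the time, the measured TCP pose, the force and the opening at its end, in the units of the state.
- ctrl.get_obs(): the state, without advancing time (a new reading comes with each control period).
- eyes.get_image(name): name is "scene" or "top" or "wrist"; returns a dict with "frame" (420x560x3 uint8, red, green, blue), "range_z" (420x560 float32, mm along the optical axis (not along the pixel's ray), 0 where there is no reading), "fx", "fy", "cx", "cy" (pixels), "cam_to_world" (4x4, takes a point from camera to world coordinates). Camera axes: x right, y down, z forward; pixel columns grow to the right and rows downward; lengths in mm; the calibration is good to about 2 mm. A picture is of the moment at which its call begins.
- ctrl.close_job(): hands the job in, once; it reports no verdict.
The state is a dict: "t": time; "qpos": joint angles; "qvel": joint speeds; "joint_torque": joint torques, N m; "ee_pos": TCP position; "orientation": TCP orientation; "ft_force": force on the tool from outside, world axes, zero at the start; "moment": the same for the moment, N m; "width": finger opening in mm.
Only numpy, scipy, OpenCV 4.12 (cv2) and the standard library are available. Lean on these libraries where they do the work, as an engineer would, in place of code of your own. Each camera call takes 0.05 s, during which the arm holds its last target.

## Working session

There is one attempt and no reset: what is moved stays moved. The work goes in short steps, Python scripts to look and compute and a tool call to move; the robot and the scene stay as the last step left them, time stands still between calls to the robot, and variables do not carry over. Pictures are saved under pics/ and viewed, and the job is handed in when it is done.

Besides the shell and the picture viewer there is one more tool, called after "Request:" as name(argument=value, ...) on one line, values as JSON. move_arm: Moves the arm, as the interface text tells. Its arguments: {"type":"object","properties":{"deltas":{"type":"array"},"hand":{"type":"number"}},"required":["deltas"]}

```bash
ls; mkdir -p pics; python3 - <<'E'
from workcell import ctrl, eyes
import cv2,numpy as np
o=ctrl.get_obs();print(o)
for n in("scene","top","wrist"):
    d=eyes.get_image(n);cv2.imwrite(f"pics/{n}0.png",d["frame"][:,:,::-1]);np.savez(f"pics/{n}0.npz",**d)
    print(n,d["fx"],d["cx"],d["cy"],np.round(d["cam_to_world"],3).tolist())
E
```

```text
pics
{'t': 0.0, 'qpos': array([-1.30298703e+00,  4.23810489e-01,  1.63065767e+00,  1.11954666e-05,
        1.08859108e+00, -1.90171614e-02]), 'qvel': array([ 0.00056565,  0.00040989, -0.00062987, -0.00033446, -0.00157773,
        0.00037452]), 'joint_torque': array([-7.61442861e-04, -5.44627941e+01, -2.73668665e+01,  6.44491310e-02,
        2.28048133e-02, -1.00868326e-04]), 'ee_pos': array([ 176.69445983, -598.94590977,  221.93334423]), 'orientation': array([-3.10790049e+00, -4.48786870e-01,  2.70253463e-04]), 'ft_force': array([-0.26432165, -0.23985413, -0.28848815]), 'moment': array([ 0.03478108, -0.03861303, -0.01326859]), 'width': 88.01535049000202}
scene 458.58217284560243 274.65138047783114 201.3377194813358 [[-0.895, -0.28, 0.347, 225.408], [-0.446, 0.567, -0.693, 648.03], [-0.003, -0.775, -0.632, 817.171], [0.0, 0.0, 0.0, 1.0]]
top 401.6191801855536 286.4309110571944 209.7168540068296 [[-0.052, -0.975, 0.215, 396.013], [-0.999, 0.052, -0.007, -120.779], [-0.004, -0.215, -0.977, 993.604], [0.0, 0.0, 0.0, 1.0]]
wrist 322.3883098651047 276.33242580306774 211.45851565524885 [[0.283, -0.923, -0.261, 247.275], [-0.959, -0.273, -0.075, -578.864], [-0.002, 0.271, -0.962, 383.837], [0.0, 0.0, 0.0, 1.0]]
```

View pics/scene0.png

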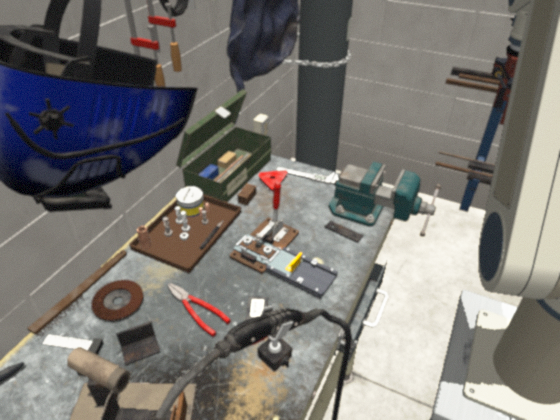

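View pics/top0.png

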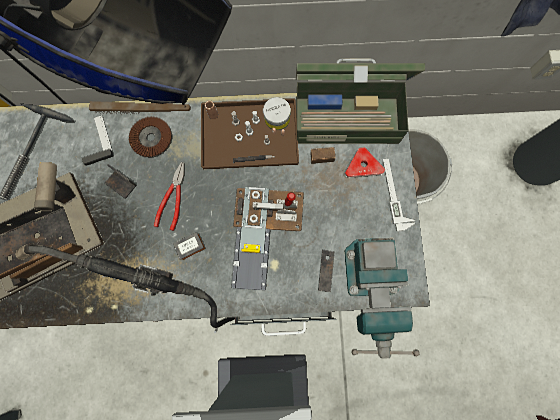

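The top view shows the fixture at about (265,215), with the red grip at (291,199), the yellow lip at (251,248), and the runway running towards the robot. I'll zoom in and measure.

```bash
cat > h.py <<'E'
import numpy as np,cv2
def load(n): return dict(np.load(f"pics/{n}.npz"))
def pts(d):
    h,w=d["range_z"].shape;u,v=np.meshgrid(np.arange(w),np.arange(h));z=d["range_z"]
    P=np.stack([(u-d["cx"])/d["fx"]*z,(v-d["cy"])/d["fy"]*z,z,np.ones_like(z)],-1)
    return (P@d["cam_to_world"].T)[...,:3]
def ray(d,u,v,zp):
    r=np.array([(u-d["cx"])/d["fx"],(v-d["cy"])/d["fy"],1]);M=d["cam_to_world"]
    D=M[:3,:3]@r;o=M[:3,3];return o+D*(zp-o[2])/D[2]
E
python3 - <<'E'
from h import *
d=load("top0");f=d["frame"];P=pts(d)
c=f[170:300,215:345,::-1];cv2.imwrite("pics/topz.png",cv2.resize(c,None,fx=4.5,fy=4.5,interpolation=cv2.INTER_CUBIC))
hsv=cv2.cvtColor(f,cv2.COLOR_RGB2HSV)
for n in("top0","scene0"):
    d=load(n);f=d["frame"];P=pts(d);hsv=cv2.cvtColor(f,cv2.COLOR_RGB2HSV)
    h,s,v=hsv[...,0],hsv[...,1],hsv[...,2]
    box=(P[...,0]>250)&(P[...,0]<560)&(P[...,1]>-300)&(P[...,1]<50)&(d["range_z"]>0)
    y=box&(h>20)&(h<32)&(s>170)&(v>120)&(P[...,2]>20)
    r=box&((h<6)|(h>174))&(s>150)&(P[...,2]>60)
    for k,m in(("yel",y),("red",r)):
        q=P[m];print(n,k,m.sum(),np.round(np.percentile(q,[2,50,98],axis=0)).tolist() if m.sum() else 0)
d=load("top0")
E
```

```text
top0 yel 53 [[508.0, -57.0, 21.0], [511.0, -39.0, 46.0], [519.0, -18.0, 50.0]]
top0 red 0 0
scene0 yel 84 [[509.0, -50.0, 21.0], [512.0, -29.0, 38.0], [516.0, -12.0, 49.0]]
scene0 red 0 0
```

View pics/topz.png

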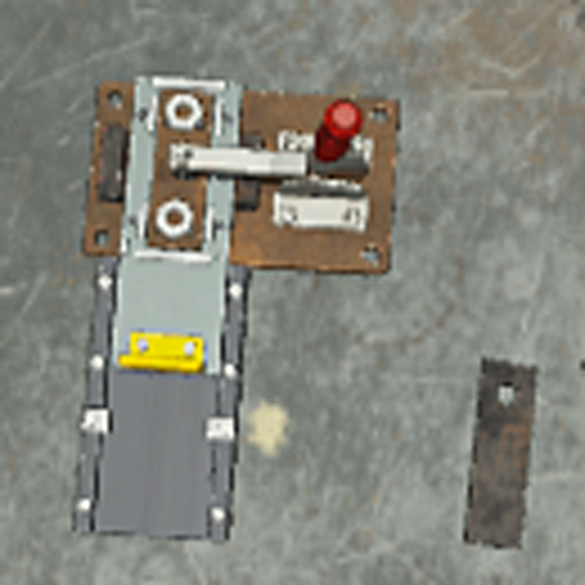

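```bash
cat >> h.py <<'E'
def fit(src,dst):
    src=np.array(src,float);dst=np.array(dst,float);a=src.mean(0);b=dst.mean(0)
    U,S,V=np.linalg.svd((src-a).T@(dst-b));R=V.T@np.diag([1,np.linalg.det(V.T@U.T)])@U.T
    return R,b-R@a
E
python3 - <<'E'
from h import *
d=load("top0")
z=[(97,83,50,85,10),(398,97,50,-85,10),(388,272,-50,-85,10),(84,255,-50,85,10),(75,534,-200,74.5,3),(229,540,-200,-7.5,3)]
W=np.array([ray(d,(u+.5)/4.5+215-.5,(v+.5)/4.5+170-.5,h)[:2] for u,v,_,_,h in z]);S=np.array([q[2:4] for q in z])
R,t=fit(S[:4],W[:4]);print("yaw",np.arctan2(R[1,0],R[0,0]),"t",t);print(np.round((R@S.T).T+t-W,1))
F=lambda x,y:np.round(R@[x,y]+t,1)
print("lip",F(-108,33.5),"grip",F(0,-54),"pocket",F(0,33.5))
for n in("top0","scene0"):
    d=load(n);f=d["frame"];P=pts(d);hsv=cv2.cvtColor(f,cv2.COLOR_RGB2HSV)
    L=(P-[*t,0])@np.block([[R,np.zeros((2,1))],[np.zeros((1,2)),np.ones((1,1))]])
    h,s,v=hsv[...,0],hsv[...,1],hsv[...,2]
    box=(abs(L[...,0])<260)&(abs(L[...,1])<150)&(d["range_z"]>0)
    y=box&(h>18)&(h<34)&(s>170)&(v>120)&(L[...,2]>25)
    r=box&((h<8)|(h>172))&(s>150)&(L[...,2]>60)
    for k,m in(("yel",y),("red",r)):
        q=L[m];print(n,k,m.sum(),np.round(np.percentile(q,[3,50,97],axis=0)).tolist() if m.sum() else 0)
        if m.sum():
            top=q[q[:,2]>q[:,2].max()-8];print("  top",np.round(top.mean(0),1))
# height map world
d=load("top0");P=pts(d);
for xx in range(250,900,50):
    row=[]
    for yy in range(-500,250,50):
        m=(abs(P[...,0]-xx-25)<25)&(abs(P[...,1]-yy-25)<25)
        row.append(int(P[m][:,2].max()) if m.sum() else -999)
    print(xx,row)
E
```

```text
yaw -0.10560775060890737 t [617.24518875 -82.39824099]
[[ 0.8  0. ]
 [-0.   0. ]
 [-0.2 -1. ]
 [-0.6  0.9]
 [ 0.  -3. ]
 [-1.1 -1.9]]
lip [513.4 -37.7] grip [ 611.6 -136.1] pocket [620.8 -49.1]
top0 yel 50 [[-112.0, -29.0, 27.0], [-110.0, 32.0, 46.0], [223.0, 52.0, 50.0]]
  top [-109.9   33.    46.8]
top0 red 87 [[-9.0, -64.0, 99.0], [-6.0, -52.0, 152.0], [5.0, -43.0, 162.0]]
  top [ -1.9 -55.1 158.6]
scene0 yel 92 [[-112.0, 9.0, 25.0], [-110.0, 37.0, 37.0], [232.0, 59.0, 48.0]]
  top [-110.2   39.4   46.5]
scene0 red 138 [[-8.0, -54.0, 98.0], [-4.0, -45.0, 137.0], [7.0, -39.0, 162.0]]
  top [ -1.5 -49.8 158.6]
250 [-999, -811, 104, 87, 56, -804, -810, -807, -811, -809, -811, -809, -810, -806, -806]
300 [-999, -809, 131, 133, 132, -68, -69, -69, -67, -68, -69, 11, -810, -811, -809]
350 [2, 5, 131, 131, 131, 4, 4, 993, 4, 3, 4, 36, 6, 4, 4]
400 [3, 4, 131, 132, 131, 9, 8, 4, 22, 14, 22, 56, 113, 141, 141]
450 [3, 4, 114, 116, 114, 9, 3, 4, 27, 26, 26, 4, 113, 144, 171]
500 [4, 9, 112, 114, 114, 9, 4, 4, 49, 50, 22, 29, 30, 24, 4]
550 [2, 15, 14, 4, 3, 4, 15, 23, 33, 35, 12, 29, 28, 15, 14]
600 [3, 14, 12, 5, 3, 4, 28, 163, 64, 60, 14, 4, 16, 15, 12]
650 [3, 10, 19, 18, 17, 4, 13, 13, 34, 32, 463, 5, 17, 14, 5]
700 [2, 4, 19, 19, 31, 34, 32, 25, 25, 24, 466, 487, 508, 530, 536]
750 [4, 86, 88, 87, 87, 88, 87, 11, 42, 16, 349, 331, 14, 569, 559]
800 [1, 89, 16, 209, 209, 14, 88, 56, 454, 454, 357, 324, 313, 503, 305]
850 [-999, 220, 220, 220, 220, 219, 219, 57, 453, 455, 423, 363, 452, 465, 320]
```

Fixture frame found: yaw −0.106, origin (617, −82), and both cameras agree on it to a few mm. The tool needs y along fixture +x and x along fixture +y. I'll turn it in place and shut the fingers first.

Request:
move_arm(deltas=[[0, 0, 0, 0, 0, -0.118], [0, 0, 0, 0, 0, -0.118], [0, 0, 0, 0, 0, -0.118], [0, 0, 0, 0, 0, -0.118], [0, 0, 0, 0, 0, -0.118]], hand=1)

```text
t: 0.57
ee_pos: [176.4, -597.9, 220.3]
orientation: [-2.825, -1.364, -0.001]
ft_force: [0.4, 0.5, 0.4]
width: 58.0
```

Request:
move_arm(deltas=[[0, 0, 0, 0, 0, -0.118], [0, 0, 0, 0, 0, -0.118], [0, 0, 0, 0, 0, -0.118], [0, 0, 0, 0, 0, -0.118], [0, 0, 0, 0, 0, -0.118]])

```text
t: 0.98
ee_pos: [176.1, -596.7, 218.5]
orientation: [-2.272, -2.16, -0.006]
ft_force: [0.6, -0.1, 0.9]
width: 24.6
```

```bash
cat >> h.py <<'E'
YAW=-0.1056;T0=np.array([617.2,-82.4]);RF=np.array([[np.cos(YAW),-np.sin(YAW)],[np.sin(YAW),np.cos(YAW)]])
from scipy.spatial.transform import Rotation as Ro
def st(o,target=None):
    p=o["ee_pos"];R=Ro.from_rotvec(o["orientation"]).as_matrix()
    f=RF.T@(p[:2]-T0);Rd=np.array([[RF[0,1],RF[0,0],0],[RF[1,1],RF[1,0],0],[0,0,-1]])
    print("t",round(o["t"],2),"fix",np.round(f,1),"z",round(p[2],1),"F",np.round(o["ft_force"],1),"w",round(o["width"],1),"turn",np.round(Ro.from_matrix(R.T@Rd).as_rotvec(),3))
    if target is not None:
        w=np.array([*(RF@target[:2]+T0),target[2]]);print("delta tool",np.round(R.T@(w-p),1))
E
python3 - <<'E'
from h import *
from workcell import ctrl
st(ctrl.get_obs(),(0,-15,215))
E
```

```text
t 0.98 fix [-384.4 -557.9] z 218.5 F [ 0.6 -0.1  0.9] w 24.6 turn [-0.003 -0.008  0.055]
delta tool [520.9 413.7   6.5]
```

Request:
move_arm(deltas=[[30, 24, -1, 0, 0, 0.05], [30, 24, -1, 0, 0, 0], [30, 24, -1, 0, 0, 0], [30, 24, -1, 0, 0, 0], [30, 24, -1, 0, 0, 0]])

```text
t: 1.4
ee_pos: [306.8, -457.1, 222.3]
orientation: [-2.323, -2.103, -0.003]
ft_force: [0.8, -1.0, 0.7]
width: 0.4
```

Request:
move_arm(deltas=[[30, 24, -1, 0, 0, 0], [30, 24, -1, 0, 0, 0], [30, 24, -1, 0, 0, 0], [30, 24, -1, 0, 0, 0], [30, 24, -1, 0, 0, 0]])

```text
t: 1.82
ee_pos: [445.4, -311.6, 227.6]
orientation: [-2.324, -2.101, -0.003]
ft_force: [0.9, -0.1, -0.1]
width: 0.4
```

```bash
python3 - <<'E'
from h import *
from workcell import ctrl
o=ctrl.get_obs();print(np.round(o["qpos"],2));st(o,(0,-15,215))
E
```

```text
[-0.63  0.3   1.8   0.    1.05 -0.54]
t 1.82 fix [-146.7 -246.1] z 227.6 F [ 0.9 -0.1 -0.1] w 0.4 turn [-0.005 -0.008  0.005]
delta tool [230.3 147.8  13.5]
```

Request:
move_arm(deltas=[[29, 18, 0, 0, 0, 0], [29, 18, 0, 0, 0, 0], [29, 18, 0, 0, 0, 0], [29, 18, 0, 0, 0, 0], [29, 18, 0, 0, 0, 0]])

```text
t: 2.23
ee_pos: [554.5, -167.8, 228.1]
orientation: [-2.322, -2.102, -0.003]
ft_force: [0.7, -0.3, 0.6]
width: 0.6
```

Request:
move_arm(deltas=[[28, 18, 0, 0, 0, 0], [28, 18, 0, 0, 0, 0], [25, 17, 0, 0, 0, 0], [0, 0, 0, 0, 0, 0]])

```text
t: 2.57
ee_pos: [620.3, -82.9, 227.6]
orientation: [-2.317, -2.107, -0.005]
ft_force: [-0.7, 0.2, 0.4]
width: 0.4
```

```bash
python3 - <<'E'
from h import *
from workcell import ctrl,eyes
o=ctrl.get_obs();print(np.round(o["qpos"],2));st(o,(0,-15,130))
for n in("scene","wrist","top"):
    d=eyes.get_image(n);np.savez(f"pics/{n}1.npz",**d);f=d["frame"][:,:,::-1]
    if n=="scene":f=cv2.resize(f[120:320,180:400],None,fx=3,fy=3)
    if n=="top":f=cv2.resize(f[140:320,190:400],None,fx=3,fy=3)
    cv2.imwrite(f"pics/{n}1.png",f)
E
```

```text
[-0.16  0.42  1.62  0.01  1.11 -0.07]
t 2.57 fix [ 3.1 -0.2] z 227.6 F [-0.7  0.2  0.4] w 0.4 turn [-0.005 -0.009  0.011]
delta tool [-15.6  -2.8  97.5]
```

View pics/scene1.png

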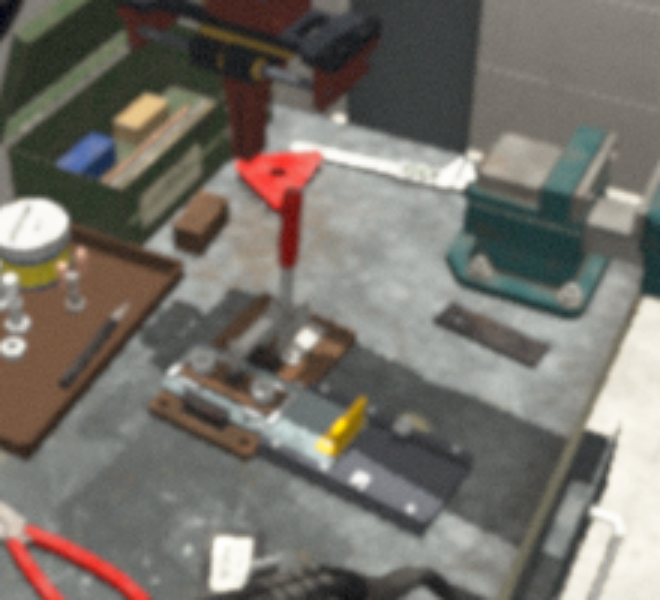

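View pics/wrist1.png

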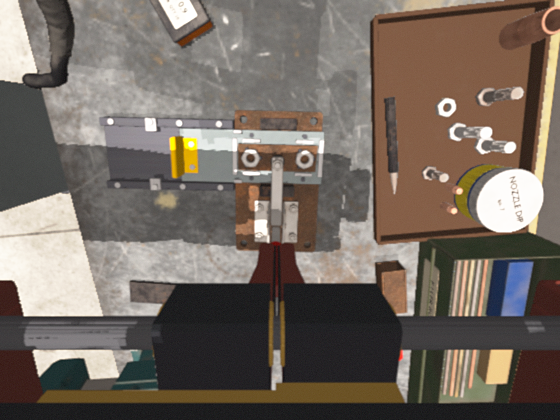

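View pics/top1.png

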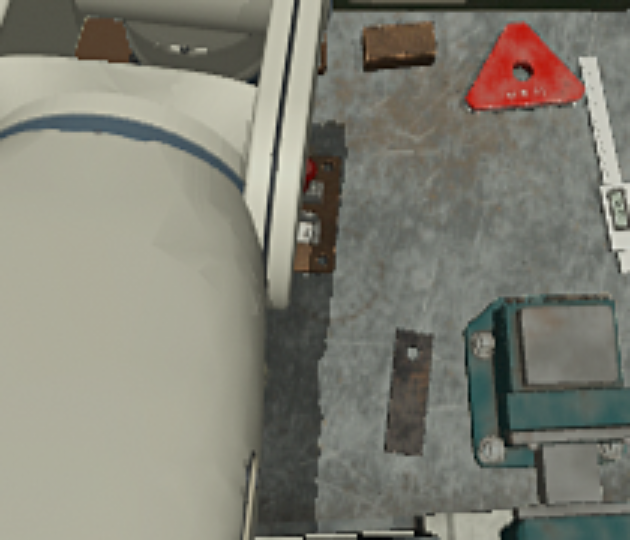

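The wrist view shows the shut fingers at about (277,345), in line with the clamp arm at x=277, and the hexes and lip are clear. Next I come down on the strap side of the grip.

Request:
move_arm(deltas=[[-4, -1, 25, 0, 0, 0], [-4, -1, 25, 0, 0, 0], [-4, -1, 25, 0, 0, 0], [-1, 0, 19, 0, 0, 0], [0, 0, 0, 0, 0, 0]])

```text
t: 3.13
ee_pos: [608.6, -106.2, 132.5]
orientation: [-2.328, -2.098, -0.002]
ft_force: [-0.5, -0.6, -0.2]
width: 0.3
```

```bash
python3 - <<'E'
from h import *
from workcell import ctrl,eyes
o=ctrl.get_obs();st(o,(0,-15,132))
d=eyes.get_image("scene");f=d["frame"][:,:,::-1];cv2.imwrite("pics/scene2.png",cv2.resize(f[120:320,180:400],None,fx=3,fy=3))
E
```

```text
t 3.13 fix [ -6.  -24.5] z 132.5 F [-0.5 -0.6 -0.2] w 0.3 turn [-0.005 -0.006  0.002]
delta tool [9.5 6.  0.5]
```

View pics/scene2.png

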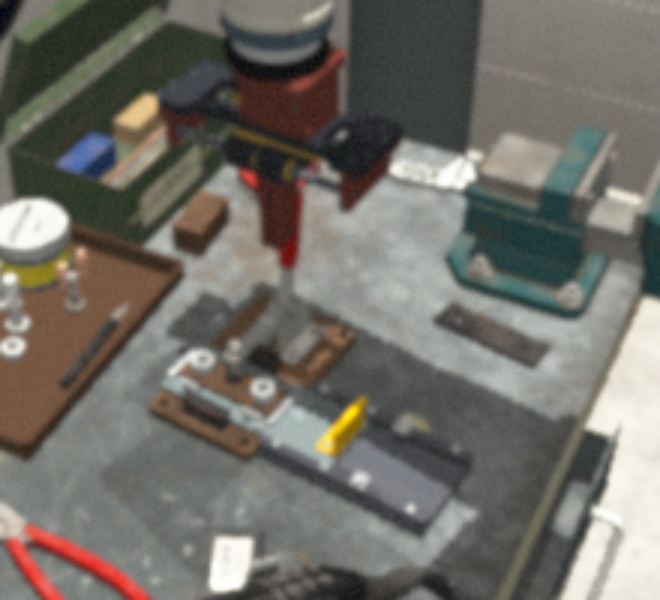

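The scene view shows the fingers beside the red grip at about (290,250), on the strap side. Now I push −y and down along the arc.

Request:
move_arm(deltas=[[-5, 6, 0, 0, 0, 0], [-10, 0, 1, 0, 0, 0], [-10, 0, 2, 0, 0, 0], [-10, 0, 2, 0, 0, 0], [-10, 0, 3, 0, 0, 0]])

```text
t: 3.6
ee_pos: [611.5, -155.1, 130.3]
orientation: [-2.332, -2.098, -0.01]
ft_force: [0.3, 4.0, -0.4]
width: 0.7
```

```bash
python3 - <<'E'
from h import *
from workcell import ctrl,eyes
o=ctrl.get_obs();st(o,(0,-93,107))
d=eyes.get_image("scene");f=d["frame"][:,:,::-1];cv2.imwrite("pics/scene3.png",cv2.resize(f[120:320,180:400],None,fx=3,fy=3))
E
```

```text
t 3.6 fix [  2.  -72.9] z 130.3 F [ 0.3  4.  -0.4] w 0.7 turn [ 0.    -0.008  0.   ]
delta tool [-20.3  -2.   23.2]
```

View pics/scene3.png

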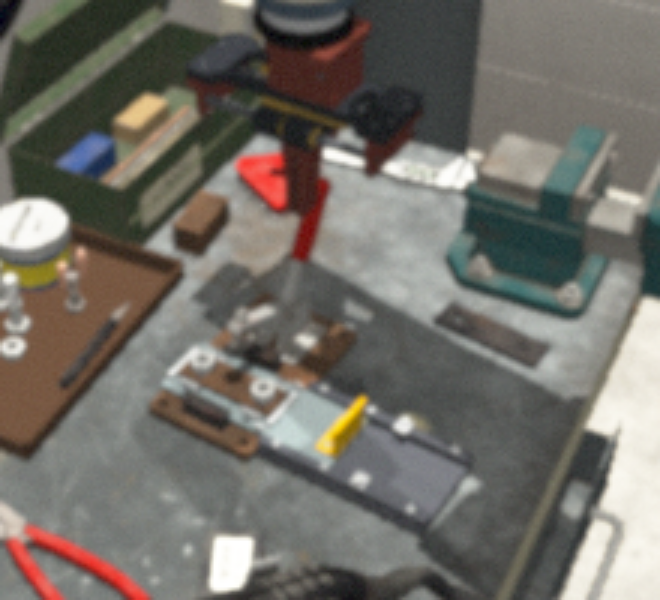

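The grip is moving with 4 N on the finger. I'll keep following the arc.

Request:
move_arm(deltas=[[-8, 0, 5, 0, 0, 0], [-8, 0, 7, 0, 0, 0], [-7, 0, 9, 0, 0, 0], [-6, 0, 9, 0, 0, 0]])

```text
t: 3.98
ee_pos: [608.8, -190.2, 100.3]
orientation: [2.336, 2.1, 0.01]
ft_force: [-1.4, -0.3, 2.4]
width: 0.4
```

```bash
python3 - <<'E'
from h import *
from workcell import ctrl,eyes
o=ctrl.get_obs();st(o,(0,-116,83))
E
```

```text
t 3.98 fix [   3.  -108.1] z 100.3 F [-1.4 -0.3  2.4] w 0.4 turn [ 0.004 -0.005 -0.001]
delta tool [-8.  -3.1 17.3]
```

Request:
move_arm(deltas=[[-6, -2, 10, 0, 0, 0], [-4, 0, 10, 0, 0, 0], [-3, 0, 10, 0, 0, 0], [-1, 0, 10, 0, 0, 0], [0, 0, 6, 0, 0, 0]])

```text
t: 4.4
ee_pos: [605.4, -208.5, 48.1]
orientation: [2.335, 2.097, 0.009]
ft_force: [-0.3, -0.5, 2.1]
width: 0.5
```

```bash
python3 - <<'E'
from h import *
from workcell import ctrl,eyes
o=ctrl.get_obs();st(o,(0,-125,46))
d=eyes.get_image("scene");f=d["frame"][:,:,::-1];cv2.imwrite("pics/scene4.png",cv2.resize(f[120:320,180:400],None,fx=3,fy=3))
E
```

```text
t 4.4 fix [   1.6 -126.6] z 48.1 F [-0.3 -0.5  2.1] w 0.5 turn [ 0.006 -0.002 -0.002]
delta tool [ 1.6 -1.6  2.1]
```

View pics/scene4.png

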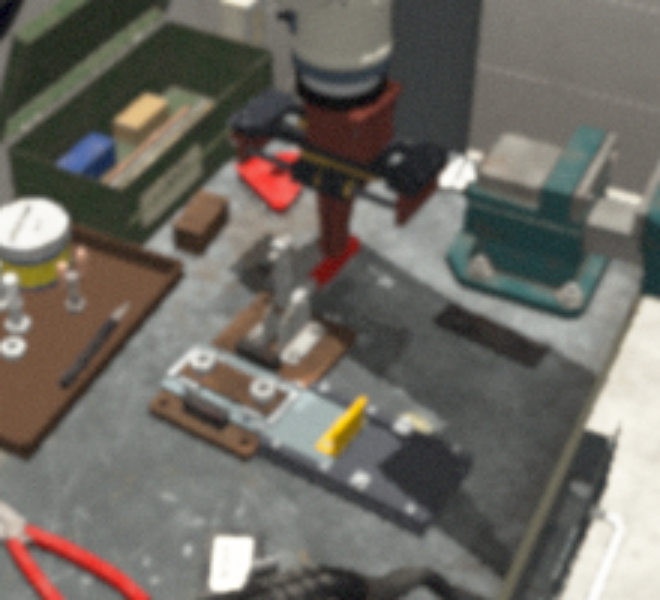

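The arm stands at about (285,270) and the grip lies almost level. I'll press down gently until the force shows the stop.

Request:
move_arm(deltas=[[0, 0, 3, 0, 0, 0], [0, 0, 3, 0, 0, 0], [0, 0, 3, 0, 0, 0]])

```text
t: 4.7
ee_pos: [605.2, -207.9, 45.9]
orientation: [-2.336, -2.101, -0.005]
ft_force: [-11.6, 0.4, 28.5]
width: 0.9
```

At the stop: 28 N at the predicted height (46 mm). Now I lift clear and look.

Request:
move_arm(deltas=[[0, 0, -20, 0, 0, 0], [0, 0, -30, 0, 0, 0], [0, 0, -30, 0, 0, 0], [0, 0, -25, 0, 0, 0], [0, 0, 0, 0, 0, 0]])

```text
t: 5.12
ee_pos: [604.9, -205.5, 155.3]
orientation: [-2.332, -2.102, -0.005]
ft_force: [1.6, -0.3, 0.9]
width: 0.3
```

```bash
python3 - <<'E'
from h import *
from workcell import ctrl,eyes
o=ctrl.get_obs();st(o,(-80,33.5,150))
for n in("scene","wrist","top"):
    d=eyes.get_image(n);np.savez(f"pics/{n}5.npz",**d);f=d["frame"][:,:,::-1]
    if n=="scene":f=cv2.resize(f[120:320,180:400],None,fx=3,fy=3)
    cv2.imwrite(f"pics/{n}5.png",f)
    P=pts(d);L=np.concatenate([(P[...,:2]-T0)@RF,P[...,2:]],-1)
    hsv=cv2.cvtColor(d["frame"],cv2.COLOR_RGB2HSV);h,s,v=hsv[...,0],hsv[...,1],hsv[...,2]
    box=(d["range_z"]>0)&(L[...,0]>-230)&(L[...,0]<60)&(L[...,1]>-10)&(L[...,1]<85)
    m=box&(h>18)&(h<34)&(s>150)&(v>100)&(L[...,2]>22)
    if m.sum():q=L[m];print(n,m.sum(),np.round(np.percentile(q,[2,10,50,90,98],axis=0),1).tolist())
    g=(d["range_z"]>0)&(abs(L[...,0])<20)&(L[...,1]<-70)&(L[...,1]>-180)&((h<8)|(h>172))&(s>150)&(L[...,2]<80)
    if g.sum():print(" grip",np.round(np.percentile(L[g],[2,50,98],axis=0),1).tolist())
E
```

```text
t 5.12 fix [   0.7 -123.7] z 155.3 F [ 1.6 -0.3  0.9] w 0.3 turn [ 0.    -0.004  0.002]
delta tool [157.4 -80.4   5.9]
scene 96 [[-112.0, 18.7, 22.4], [-111.4, 23.1, 24.8], [-110.2, 42.2, 38.7], [-108.2, 57.1, 48.1], [-105.9, 59.2, 49.5]]
 grip [[-10.1, -150.0, 36.6], [-5.1, -117.4, 44.0], [2.5, -88.1, 48.9]]
wrist 730 [[-111.9, 12.6, 22.7], [-110.6, 14.5, 25.5], [-107.7, 25.3, 39.9], [-107.2, 35.7, 47.5], [-106.9, 39.9, 48.4]]
 grip [[-9.5, -154.0, 39.5], [-1.4, -119.2, 44.7], [6.4, -89.0, 47.3]]
```

View pics/wrist5.png

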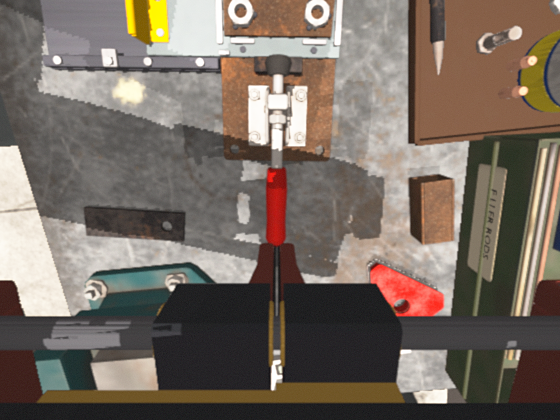

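View pics/scene5.png

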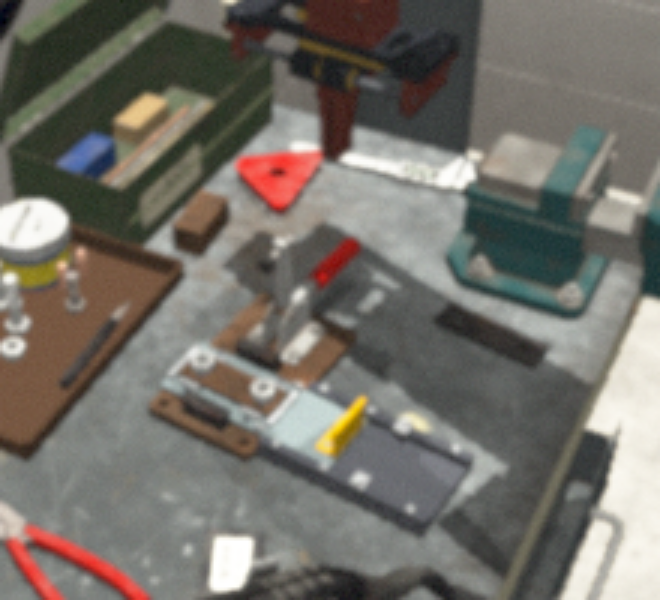

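The grip lies level from y −88 to −154 and the arm is upright. The strap is still seated and the lip's inner face is at fixture x ≈ −107.5. Next I go over the bare plate behind the lip.

Request:
move_arm(deltas=[[20, -28, 0, 0, 0, 0], [34, -25, 0, 0, 0, 0], [36, -15, 0, 0, 0, 0], [36, -6, 0, 0, 0, 0], [25, -3, 0, 0, 0, 0]])

```text
t: 5.68
ee_pos: [533.2, -45.1, 141.4]
orientation: [-2.328, -2.081, 0.015]
ft_force: [-0.2, 0.5, -0.1]
width: 0.1
```

Request:
move_arm(deltas=[[0, 0, 0, 0, 0, 0]])

```text
t: 5.77
ee_pos: [530.9, -41.3, 139.4]
orientation: [-2.322, -2.082, 0.018]
ft_force: [-0.1, 0.4, 0.4]
width: 0.4
```

```bash
python3 - <<'E'
from h import *
from workcell import ctrl,eyes
o=ctrl.get_obs();st(o,(-78,34,26))
for n in("wrist",):
    d=eyes.get_image(n);np.savez(f"pics/{n}6.npz",**d);f=d["frame"][:,:,::-1]
    cv2.imwrite(f"pics/{n}6.png",f)
E
```

```text
t 5.77 fix [-90.1  31.7] z 139.4 F [-0.1  0.4  0.4] w 0.4 turn [-0.025 -0.007 -0.003]
delta tool [  1.5  14.9 113.1]
```

View pics/wrist6.png

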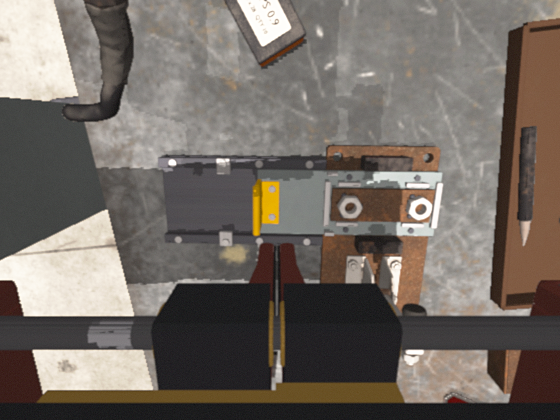

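The wrist view shows the lip at (266,208) and the strap nuts at (350,207) and (420,208). The tool has picked up a slight tilt, so I'll correct that and x before descending.

Request:
move_arm(deltas=[[1, 15, 0, -0.025, -0.007, 0], [0, 0, 0, 0, 0, 0], [0, 0, 15, 0, 0, 0], [0, 0, 20, 0, 0, 0], [0, 0, 0, 0, 0, 0]])

```text
t: 6.23
ee_pos: [549.0, -47.3, 100.1]
orientation: [2.338, 2.094, -0.001]
ft_force: [-1.2, -0.5, -0.3]
width: 0.4
```

```bash
python3 - <<'E'
from h import *
from workcell import ctrl,eyes
o=ctrl.get_obs();st(o,(-79,34,27))
E
```

```text
t 6.23 fix [-71.5  27.7] z 100.1 F [-1.2 -0.5 -0.3] w 0.4 turn [ 0.002  0.003 -0.004]
delta tool [ 6.5 -7.7 73.1]
```

Request:
move_arm(deltas=[[6, -7, 0, 0, 0, 0], [0, 0, 15, 0, 0, 0], [0, 0, 15, 0, 0, 0], [0, 0, 0, 0, 0, 0]])

```text
t: 6.57
ee_pos: [543.4, -43.1, 70.4]
orientation: [2.342, 2.087, -0.0]
ft_force: [-1.0, 0.4, 0.5]
width: 0.6
```

```bash
python3 - <<'E'
from h import *
from workcell import ctrl,eyes
o=ctrl.get_obs();st(o,(-79,34,27))
d=eyes.get_image("scene");f=d["frame"][:,:,::-1];cv2.imwrite("pics/scene7.png",cv2.resize(f[150:300,220:360],None,fx=4,fy=4))
E
```

```text
t 6.57 fix [-77.5  31.3] z 70.4 F [-1.   0.4  0.5] w 0.6 turn [ 0.003  0.003 -0.009]
delta tool [ 2.8 -1.6 43.4]
```

View pics/scene7.png

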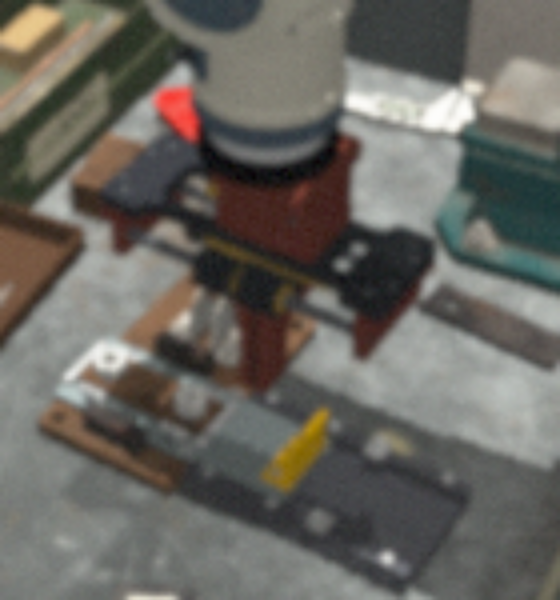

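The fingers at about (265,380) are over the bare plate behind the lip at (297,455). Descending to z 27.

Request:
move_arm(deltas=[[2, -1, 12, 0, 0, -0.009], [0, 0, 12, 0, 0, 0], [0, 0, 12, 0, 0, 0], [0, 0, 5, 0, 0, 0], [0, 0, 0, 0, 0, 0]])

```text
t: 7.03
ee_pos: [545.7, -41.5, 30.1]
orientation: [2.329, 2.095, 0.007]
ft_force: [-0.3, 0.0, -0.1]
width: 0.4
```

```bash
python3 - <<'E'
from h import *
from workcell import ctrl,eyes
o=ctrl.get_obs();st(o,(-94,34,27))
d=eyes.get_image("scene");f=d["frame"][:,:,::-1];cv2.imwrite("pics/scene8.png",cv2.resize(f[150:300,220:360],None,fx=4,fy=4))
E
```

```text
t 7.03 fix [-75.5  33.1] z 30.1 F [-0.3  0.  -0.1] w 0.4 turn [ 0.01   0.003 -0.   ]
delta tool [  0.9 -18.6   2.9]
```

View pics/scene8.png

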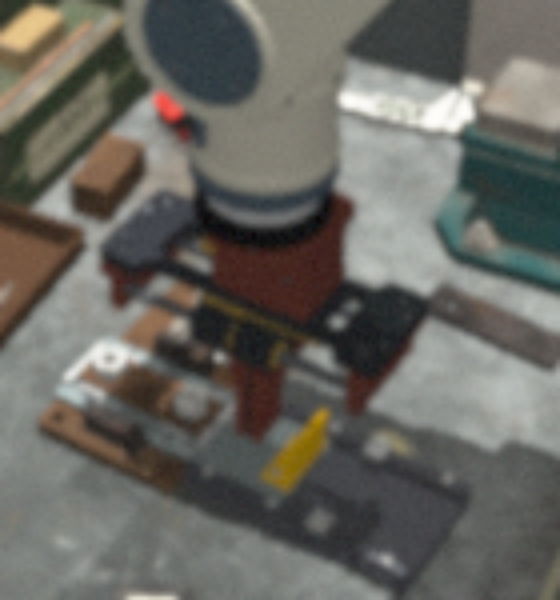

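Request:
move_arm(deltas=[[0, -4, 0, 0, 0, 0], [0, -5, 0, 0, 0, 0], [0, -5, 0, 0, 0, 0], [0, -5, 0, 0, 0, 0]])

```text
t: 7.42
ee_pos: [526.5, -39.4, 30.7]
orientation: [2.328, 2.094, 0.008]
ft_force: [-0.1, -0.1, 0.5]
width: 0.4
```

```bash
python3 - <<'E'
from h import *
from workcell import ctrl,eyes
o=ctrl.get_obs();st(o,(-179,34,30))
E
```

```text
t 7.42 fix [-94.8  33.2] z 30.7 F [-0.1 -0.1  0.5] w 0.4 turn [ 0.011  0.003 -0.   ]
delta tool [  0.8 -84.3  -0.3]
```

Request:
move_arm(deltas=[[0, -5, 1, 0, 0, 0], [0, -5, 0, 0, 0, 0], [0, -6, 0, 0, 0, 0], [0, -6, 0, 0, 0, 0], [0, -6, 0, 0, 0, 0]])

```text
t: 7.83
ee_pos: [499.9, -36.4, 31.1]
orientation: [2.323, 2.089, 0.018]
ft_force: [3.8, -0.0, -1.5]
width: 0.5
```

```bash
python3 - <<'E'
from h import *
from workcell import ctrl,eyes
o=ctrl.get_obs();st(o,(-179,34,30))
d=eyes.get_image("scene");f=d["frame"][:,:,::-1];cv2.imwrite("pics/scene9.png",cv2.resize(f[150:300,220:360],None,fx=4,fy=4))
E
```

```text
t 7.83 fix [-121.5   33.3] z 31.1 F [ 3.8 -0.  -1.5] w 0.5 turn [ 0.021  0.003 -0.001]
delta tool [  0.6 -57.5  -0.1]
```

View pics/scene9.png

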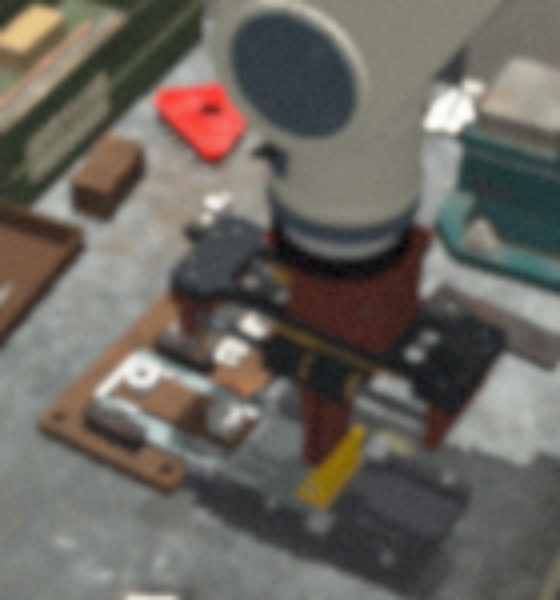

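The nest is following with about 4 N and the strap is still in its pocket. I'll keep drawing and trim the tilt.

Request:
move_arm(deltas=[[0, -6, 0, 0.01, 0, 0], [0, -6, 0, 0.005, 0, 0], [0, -6, 0, 0, 0, 0], [0, -6, 0, 0, 0, 0], [0, -6, 0, 0, 0, 0]])

```text
t: 8.3
ee_pos: [467.2, -32.7, 30.9]
orientation: [2.332, 2.097, 0.002]
ft_force: [3.4, 1.2, -1.6]
width: 0.4
```

```bash
python3 - <<'E'
from h import *
from workcell import ctrl,eyes
o=ctrl.get_obs();st(o,(-179,34,30));print(np.round(o["qpos"],2))
E
```

```text
t 8.3 fix [-154.4   33.6] z 30.9 F [ 3.4  1.2 -1.6] w 0.4 turn [ 0.005  0.003 -0.001]
delta tool [  0.4 -24.6   0.8]
[-0.09  0.53  2.07 -0.01  0.53  0.02]
```

Request:
move_arm(deltas=[[0, -6, 0, 0, 0, 0], [0, -6, 0, 0, 0, 0], [0, -4, 0, 0, 0, 0], [0, -3, 0, 0, 0, 0]])

```text
t: 8.63
ee_pos: [445.1, -30.1, 30.9]
orientation: [2.333, 2.097, 0.001]
ft_force: [3.3, 1.2, -0.8]
width: 0.5
```

Request:
move_arm(deltas=[[0, -3, 0, 0, 0, 0], [0, -3, 0, 0, 0, 0]])

```text
t: 8.8
ee_pos: [439.6, -29.5, 31.1]
orientation: [2.332, 2.096, 0.004]
ft_force: [12.4, 0.1, -8.9]
width: 0.4
```

```bash
python3 - <<'E'
from h import *
from workcell import ctrl,eyes
o=ctrl.get_obs();st(o,(-179,34,30));print(np.round(o["qpos"],2))
E
```

```text
t 8.8 fix [-182.2   33.9] z 31.1 F [12.4  0.1 -8.9] w 0.4 turn [ 0.006  0.002 -0.001]
delta tool [0.1 3.2 1.1]
[-0.09  0.51  2.13 -0.    0.49  0.02]
```

Request:
move_arm(deltas=[[0, -2, 0, 0, 0, 0], [0, -3, 0, 0, 0, 0]])

```text
t: 8.97
ee_pos: [439.7, -29.6, 31.7]
orientation: [2.325, 2.09, 0.016]
ft_force: [11.9, -1.6, -7.5]
width: 0.6
```

```bash
python3 - <<'E'
from h import *
from workcell import ctrl,eyes
o=ctrl.get_obs();st(o)
E
```

```text
t 8.97 fix [-182.    33.8] z 31.7 F [11.9 -1.6 -7.5] w 0.6 turn [ 0.018  0.002 -0.001]
```

Pushing further gave no motion and the force held at about 12 N, so the nest is at its end stop. I'll back off from the lip, then go up.

Request:
move_arm(deltas=[[0, 6, 0, -0.015, 0, 0], [0, 6, 0, 0, 0, 0], [0, 0, 0, 0, 0, 0]])

```text
t: 9.22
ee_pos: [450.3, -31.1, 31.8]
orientation: [2.318, 2.085, 0.028]
ft_force: [1.2, 0.1, 0.0]
width: -0.0
```

```bash
python3 - <<'E'
from h import *
from workcell import ctrl,eyes
o=ctrl.get_obs();st(o)
E
```

```text
t 9.22 fix [-171.4   33.4] z 31.8 F [1.2 0.1 0. ] w -0.0 turn [ 0.03   0.003 -0.   ]
```

Request:
move_arm(deltas=[[0, 0, -10, 0.02, 0, 0], [0, 0, -20, 0.01, 0, 0], [0, 0, -30, 0, 0, 0], [0, 0, -35, 0, 0, 0], [0, 0, -35, 0, 0, 0]])

```text
t: 9.63
ee_pos: [440.6, -30.3, 158.2]
orientation: [-2.321, -2.088, 0.036]
ft_force: [0.3, -0.2, 0.6]
width: 0.2
```

Request:
move_arm(deltas=[[-35, 0, -20, 0, 0, 0], [-38, 0, -10, 0, 0, 0], [-38, 0, 0, 0, 0, 0], [-38, 0, 0, 0, 0, 0], [-38, 0, 0, 0, 0, 0]])

```text
t: 10.05
ee_pos: [423.0, -217.0, 198.3]
orientation: [-2.31, -2.106, 0.03]
ft_force: [0.6, 1.2, -1.1]
width: 0.5
```

Request:
move_arm(deltas=[[-38, 0, 0, 0, 0, 0], [-38, 0, 0, 0, 0, 0], [-20, 0, 0, 0, 0, 0], [0, 0, 0, 0, 0, 0], [0, 0, 0, 0, 0, 0]])

```text
t: 10.47
ee_pos: [408.0, -321.9, 197.8]
orientation: [-2.313, -2.093, 0.034]
ft_force: [-0.1, 0.5, -0.4]
width: 0.5
```

```bash
python3 - <<'E'
from h import *
from workcell import ctrl,eyes
o=ctrl.get_obs();st(o)
for n in("scene","top"):
    d=eyes.get_image(n);np.savez(f"pics/{n}9.npz",**d);f=d["frame"][:,:,::-1]
    f=cv2.resize(f[140:320,190:400],None,fx=3,fy=3,interpolation=cv2.INTER_CUBIC)
    cv2.imwrite(f"pics/{n}10.png",f)
    P=pts(d);L=np.concatenate([(P[...,:2]-T0)@RF,P[...,2:]],-1)
    hsv=cv2.cvtColor(d["frame"],cv2.COLOR_RGB2HSV);h,s,v=hsv[...,0],hsv[...,1],hsv[...,2]
    box=(d["range_z"]>0)&(L[...,0]>-230)&(L[...,0]<60)&(L[...,1]>-10)&(L[...,1]<85)
    m=box&(h>18)&(h<34)&(s>150)&(v>100)&(L[...,2]>22)
    if m.sum():q=L[m];print(n,m.sum(),np.round(np.percentile(q,[2,10,50,90,98],axis=0),1).tolist())
    g=(d["range_z"]>0)&(abs(L[...,0])<20)&(L[...,1]<-70)&(L[...,1]>-180)&((h<8)|(h>172))&(s>150)&(L[...,2]<80)
    if g.sum():print(" grip",np.round(np.percentile(L[g],[2,50,98],axis=0),1).tolist())
E
```

```text
t 10.47 fix [-182.8 -260.2] z 197.8 F [-0.1  0.5 -0.4] w 0.5 turn [-0.031  0.002  0.006]
scene 86 [[-196.9, 21.2, 23.9], [-196.3, 24.3, 26.1], [-195.1, 43.3, 40.1], [-192.9, 59.1, 48.0], [-191.5, 60.8, 49.3]]
 grip [[-9.1, -150.7, 38.2], [-4.5, -113.5, 44.1], [3.6, -89.4, 48.9]]
top 47 [[-197.5, 14.7, 43.5], [-196.9, 18.3, 44.2], [-194.6, 37.6, 46.5], [-192.3, 51.9, 48.5], [-191.8, 56.2, 49.2]]
 grip [[-10.1, -156.4, -0.5], [-3.3, -122.7, 44.1], [4.8, -88.8, 48.6]]
```

View pics/top10.png

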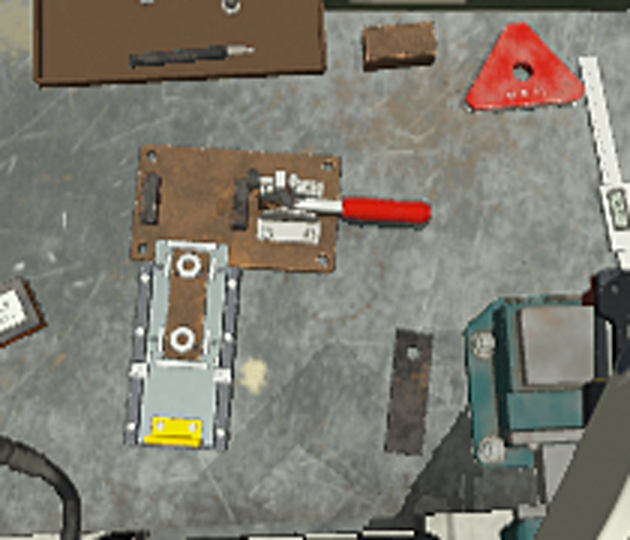

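View pics/scene10.png

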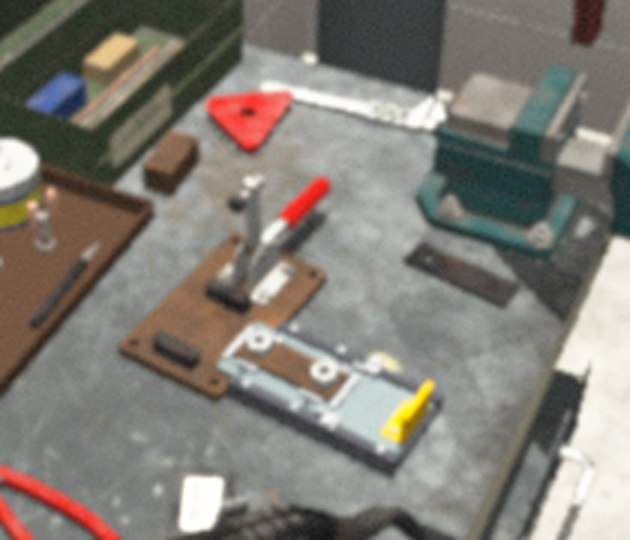

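The top view shows the nest fully out with the lip at (173,432). The strap is still in its pocket with nuts at (188,265) and (182,338), and the grip lies level at (387,211). The lip has shifted 85 mm in the depth data, so I'm handing in.

```bash
python3 - <<'E'
from h import *
a=load("top0")["frame"].astype(int);b=load("top9")["frame"].astype(int)
D=(abs(a-b).max(-1)>60).astype(np.uint8)
n,l,s,c=cv2.connectedComponentsWithStats(cv2.dilate(D,np.ones((3,3),np.uint8)))
print([x[:5].tolist() for x in s[1:] if x[4]>40])
from workcell import ctrl
print(ctrl.close_job())
E
```

```text
[[235, 186, 100, 104, 3143], [333, 212, 191, 208, 12276], [442, 223, 8, 15, 52], [310, 274, 44, 44, 749], [357, 295, 13, 16, 134], [310, 319, 14, 3, 42], [260, 326, 27, 11, 161], [300, 326, 7, 9, 44], [240, 408, 62, 12, 558], [535, 414, 17, 6, 76]]
the job is handed in; nothing more can be done
None
```

The job is done and handed in at about 10.5 s of the 48 s allowed. I pushed the clamp's grip over with the shut fingertips until it hit its stop, then hooked the fingertips behind the yellow lip and drew the nest out to its end stop.

- **Clamp:** the downward force rose to 28 N at 46 mm height, which is where the open grip's upper face should be. Afterwards both cameras showed the grip lying level, and the scene view showed the hold-down arm upright.
- **Nest:** it drew with about 4 N. At the end the force held at about 12 N with no further motion. The lip moved from fixture x −110 to −195 mm, which is the full 85 mm.
- **Strap:** both final views showed it seated in the pocket, and the fingers stayed on the bare plate behind the lip the whole time.
- **Loose things:** I compared the top view before and after. The changes were at the fixture and where the robot and its shadow now show, and the loose things there looked unmoved. The pliers were only partly in my final views, but the comparison showed no change there.
- **Disagreements:** the two cameras differed by about 5 mm sideways on the lip and grip, because they see different faces, and this made no difference. The tool picked up a tilt of up to 0.03 rad on moves; I trimmed it before the descent to the lip, but one small correction while backing off went the wrong way, with nothing in contact.

The arm finished clear above the vice with no force reading.

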